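# Make up two glaze-decorating kits

## Robot

A 7-joint arm with a two-finger parallel gripper is mounted at the origin on the work surface. World frame = base frame: x ahead of the robot, y to its left, z up, the work surface at z = 0. Lengths are in mm, angles in rad, forces in N, time in s.
With the tool pointing down it reaches from about 400 to 875 mm from the base axis. Payload 6.5 kg.
Tool frame: the origin (TCP) lies at the very end of the fingers, on their centre line; the grasp point (between the pads) lies behind it (r.grip_point_offset is the z of the grasp point in the tool frame, in mm); z points along the fingers, y is the line along which they close (so a half turn about z gives the same grasp; the last joint's range is limited). The gripper opens to 88 mm and grips with 3 to 60 N. Pads are 18 mm wide; open, the fingers measure 123 mm over their backs; the gripper's body (75 mm by 187 mm) begins 45 mm behind the grasp point.
Start: joints at [-1.333, 0.536, -0.004, 1.538, 0.003, 1.067, -0.071], TCP at [194.441, 620.228, 238.716] pointing down, gripper open.
Joint ranges: [-2.7, 2.7], [-0.37, 2.16], [-1.27, 1.26], [0.24, 2.4], [-1.31, 4.45], [0.19, 1.91], [-2.76, 2.76]. Speed limits (rad/s): [2.39, 2.39, 3.14, 3.14, 3.14, 3.14, 3.14].

## Interface

Orientations are given as a unit quaternion [w, x, y, z].
In Python, from workcell import r, snapshot, get_calibration gives the robot as it stands. The module is installed in compiled form; this text tells all that it offers.
- The arm moves only by the tool arm_command, never from a script. Its argument "rows" is a list that holds one entry, the list of rows, each a list of 6 numbers: the shift along the tool's x, y, z in units of 60 mm (1.0 is 60 mm), then the turn, a rotation vector about the tool's x, y, z in units of 6 degrees (1.0 is 6 degrees). A call has exactly 10 rows; each row is the pose to reach, as a shift and turn from the pose commanded when the call began, along the tool's axes at that moment; what a row does not reach only later rows make up. A row lasts 1/8 s, in which the tool goes at most 62.5 mm and 10.7 degrees, less where a joint would pass 70% of its speed; a pose out of reach is approached as far as the arm can. A call with a gripper value outside its range is refused whole. "fingers" is the finger opening in mm, from 0 to 88.1, set as the call begins (left out, the last holds). The fingers move at their own pace and stop on an object; "newtons" is the grip in N (left out, the last holds). Time passes only in rows, so rows that repeat a pose let the fingers close, or fill a call up. It gives the time, the measured TCP pose, the force, the opening and the grip force at its end, in the units of the state.
- r.state(): the state, without advancing time (a new reading comes with each control period).
- snapshot(name): name is "scene" or "top" or "wrist"; returns the picture (384x512x3 uint8, red, green, blue); there is no depth.
- get_calibration(name): a dict with "fx", "fy", "cx", "cy" (pixels), "origin" and "rotation" of the camera in the world. Camera axes: x right, y down, z forward; pixel columns grow to the right and rows downward; lengths in mm; the calibration is good to about 2 mm. The wrist camera is an equidistant fisheye: a pixel r from the principal point sees the ray r / f radians off the axis. A picture is of the moment at which its call begins: read the wrist's pose just before it. get_calibration takes no time and is no camera call; for the wrist camera it gives the pose at the moment of the call.
- r.sign_off(): hands the job in; it is judged then, once.
The state is a dict: "time_s": time; "joints": joint angles; "qd": joint speeds; "joint_torque": joint torques, N m; "tool_pos": TCP position; "eef_rot": TCP orientation; "ft_force": force on the tool from outside, world axes, zero at the start; "wrist_torque": the same for the moment, N m; "opening": opening from 0.0 (shut) to 1.0 (fully open); "grasp_force": force on a finger pad.
Only numpy, scipy, OpenCV 4.12 (cv2) and the standard library are available. Lean on these libraries where they do the work, as an engineer would, in place of code of your own. Each camera call takes 0.05 s, during which the arm holds its last target. There are 200 camera calls.

## Task

Make up two decorating kits from the stock in the middle of the bench: on the white tray the green-lidded jar on the round cork pad, the turned wooden stamp on the square pad and the wooden pattern block lying along the long strip; on the blue tray the yellow-lidded jar on the round pad and the orange-backed rasp lying along the long strip. Centre each thing on its pad, the same way up as it is now, never tip a jar over, and leave the red-lidded jar and the terracotta cup where they are.

Things in the scene. Friction and masses are not known exactly. Their poses are not given: they have to be found in the camera images.
- tray_white: White kit tray, fixed, 170 (x) by 240 mm (y). Origin: centre of its underside on the table, z up. Floor 6 mm above the table; lip 5 mm wide, top 10 mm above the table. Flush cork pads, centres in tray x, y (mm): long strip 46 by 124 mm along y at (45, 0), for the block; round, 66 mm across, at (-40, -55), for the green jar; square, 56 mm, at (-40, 55), for the stamp.
- tray_blue: Blue kit tray, fixed, 170 (x) by 240 mm (y). Origin: centre of its underside on the table, z up. Floor 6 mm above the table; lip 5 mm wide, top 10 mm above the table. Flush cork pads, centres in tray x, y (mm): long strip 46 by 124 mm along y at (45, 0), for the rasp; round, 66 mm across, at (-40, 0), for the yellow jar.
- jar_green: Glaze jar, white body with a band and lid of green; round, 50 mm across the lid (48 mm body), 60 mm tall, about 0.18 kg, standing loose in the stock. Origin: centre of its underside, z up.
- jar_yellow: Glaze jar, white body with a band and lid of yellow; round, 50 mm across the lid (48 mm body), 60 mm tall, about 0.18 kg, standing loose in the stock. Origin: centre of its underside, z up.
- jar_red: Glaze jar, white body with a band and lid of red; round, 50 mm across the lid (48 mm body), 60 mm tall, about 0.18 kg, standing loose in the stock. Origin: centre of its underside, z up. Not wanted: stays where it is.
- stamp: Turned stamp of dark wood standing on its face: foot 36 mm across and 14 mm high, waist 20 mm, knob 28 mm across from 38 to 54 mm up; 58 mm tall, about 0.06 kg. Origin: centre of its underside, z up.
- pattern_block: Pale wooden pattern block with rounded ends and dark grooves across its top, lying flat: 30 mm wide (x), 106 mm long (y), 22 mm thick, about 0.07 kg. Origin: centre of its underside, z up, y along its length; either way round will do.
- rasp: Small clay rasp lying flat: a steel sole 30 mm wide (x), 106 mm long (y) and 10 mm thick under an orange plastic back 30 mm wide and 82 mm long; 22 mm thick in all, about 0.09 kg. Origin: centre of its underside, z up, y along its length; either way round will do.
- bisque_cup: Empty terracotta cup, 60 mm across the rim, 55 mm tall, standing loose among the stock. Origin: centre of its underside, z up. Not wanted: stays where it is.
Things that resemble listed ones, but are neither listed nor needed, are in the scene too. Of the things shaped like the bisque_cup, the terracotta one is meant.

How it is judged (in metres and radians):
At the end, for the whole second after the job is handed in: The five things rest, released and still, on their own pads: within 14 mm of the pad centre along tray x and y, right way up within 0.1 rad, block and rasp within 15 degrees of the strip (either way round); red jar and cup stand within 30 mm of their start (x of jar_green in the frame of tray_white between -0.054 and -0.026 m and y of jar_green in the frame of tray_white between -0.069 and -0.041 m and z of jar_green in the frame of tray_white between 0.001 and 0.011 m and angle between each of jar_green, stamp, pattern_block, jar_yellow, rasp's own z axis and vertical below 0.1 rad and linear speed of each of jar_green, stamp, pattern_block, jar_yellow, rasp below 0.02 m/s and x of stamp in the frame of tray_white between -0.054 and -0.026 m and y of stamp in the frame of tray_white between 0.041 and 0.069 m and z of stamp in the frame of tray_white between 0.001 and 0.011 m and x of pattern_block in the frame of tray_white between 0.031 and 0.059 m and y of pattern_block in the frame of tray_white between -0.014 and 0.014 m and z of pattern_block in the frame of tray_white between 0.001 and 0.011 m and angle between the y axis of pattern_block and the y axis of tray_white, either way round below 0.26 rad and x of jar_yellow in the frame of tray_blue between -0.054 and -0.026 m and y of jar_yellow in the frame of tray_blue between -0.014 and 0.014 m and z of jar_yellow in the frame of tray_blue between 0.001 and 0.011 m and x of rasp in the frame of tray_blue between 0.031 and 0.059 m and y of rasp in the frame of tray_blue between -0.014 and 0.014 m and z of rasp in the frame of tray_blue between 0.001 and 0.011 m and angle between the y axis of rasp and the y axis of tray_blue, either way round below 0.26 rad and distance of each of jar_red, bisque_cup from where it was at the start of the episode below 0.03 m and angle between each of jar_red, bisque_cup's own z axis and vertical below 0.3 rad); the robot touches nothing.
It fails at once if the red-lidded jar or the terracotta cup was moved more than 30 mm (distance of any of jar_red, bisque_cup from where it was at the start of the episode above 0.03 m).
It fails at once if a jar was tipped over (angle between any of jar_green, jar_yellow, jar_red's own z axis and vertical above 0.8 rad).
It also fails if it takes over 120 s, if anything falls off the work surface, if the arm or the gripper's body presses on something with over 40 N, if the wrist force passes 120 N, or if a joint passes its speed limit or range.

## Working session

There is one attempt and no reset: what is moved stays moved. The work goes in short steps, Python scripts to look and compute and a tool call to move; the robot and the scene stay as the last step left them, time stands still between calls to the robot, and variables do not carry over. Pictures are saved under pics/ and viewed, at most 14 in all, crops included, and the job is handed in when it is done.

Besides the shell and the picture viewer there is one more tool, called as name(argument=value, ...) on one line, values as JSON. arm_command: Moves the arm, as the interface text tells. Its arguments: {"type":"object","properties":{"rows":{"type":"array","items":{"type":"array","items":{"type":"array","items":{"type":"number"}}}},"fingers":{"type":"number"},"newtons":{"type":"number"}},"required":["rows"]}

```bash
mkdir -p pics; python3 - <<'E'
from workcell import r,snapshot,get_calibration
import cv2
s=r.state(); print(s, r.grip_point_offset)
for n in("top","scene"):
    cv2.imwrite(f"pics/{n}0.png",cv2.cvtColor(snapshot(n),cv2.COLOR_RGB2BGR)); print(n,get_calibration(n))
print(get_calibration("wrist"))
E
```

```text
{'time_s': 0.0, 'joints': array([-1.33320934,  0.53715798, -0.00442953,  1.53886209,  0.00261475,
        1.06726691, -0.07117646]), 'qd': array([ 5.54414375e-04,  1.02538079e-03, -8.70873226e-04, -5.33981872e-04,
        1.72540592e-05,  9.99576540e-04,  1.18949469e-03]), 'joint_torque': array([-2.70355722e-04, -5.71011007e+01,  9.90759060e-01, -2.51592100e+01,
       -5.62568929e-02,  1.81370415e-02,  1.67154371e-04]), 'tool_pos': array([194.28313207, 619.65425227, 237.84876073]), 'eef_rot': array([-5.73108750e-05,  1.51263198e-01,  9.88493162e-01, -8.42415446e-04]), 'ft_force': array([ 0.25527848, -0.31970852,  0.1816066 ]), 'wrist_torque': array([-0.05158263,  0.01398527,  0.00702945]), 'grasp_force': 0.0, 'opening': 1.0035413959905335} -18.700000000000003
top {'fx': 407.26413453493905, 'fy': 407.26413453493905, 'cx': 253.94176705837643, 'cy': 199.2134992396835, 'origin': array([ 378.24969697,   15.36749119, 1067.86145911]), 'rotation': array([ 0.03236033, -0.69633568,  0.7153444 , -0.04849548])}
scene {'fx': 372.9875699497629, 'fy': 372.9875699497629, 'cx': 255.5873172989731, 'cy': 187.0301169302091, 'origin': array([724.32869731, 456.78777804, 811.97989454]), 'rotation': array([-0.0800694 ,  0.22494849,  0.9252292 , -0.2948525 ])}
{'fx': 297.3186396354542, 'fy': 297.3186396354542, 'cx': 253.27081070184045, 'cy': 196.16107405042982, 'origin': array([125.53187439, 642.29837678, 384.23558116]), 'rotation': array([0.11483717, 0.79759327, 0.58627229, 0.08331986])}
```

View pics/top0.png

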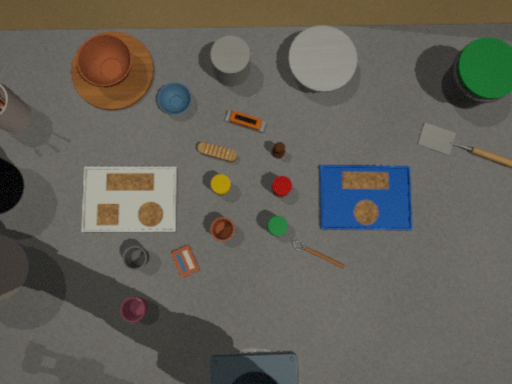

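View pics/scene0.png

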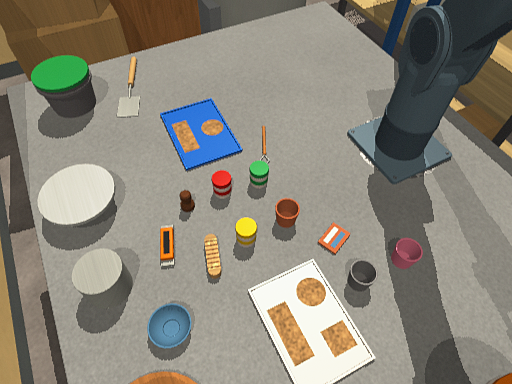

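Top view (px): yellow lid (221,184), red (283,186), green (278,226), stamp (279,150), block (217,152), rasp (246,120), terracotta cup (222,229). The white tray is centred near (130,199) and the blue near (366,197), with the strips on the far (+x) side.

Lookalikes:
- **Cups:** grey (135,257), magenta (133,309), blue bowl (173,98) and large terracotta bowl (105,62). The small terracotta one at (222,229) fits the size.
- **Green-lidded:** the big bucket at (487,68) is far too large. The jar at (278,226) fits.
- **Orange:** the flat card at (185,260) isn't the rasp. The item at (246,120), with steel ends, is.

I'll measure these and confirm them in one crop.

```bash
cat > h.py <<'E'
import numpy as np,cv2
from scipy.spatial.transform import Rotation as R
from workcell import r,snapshot,get_calibration
def rot(q): return R.from_quat([q[1],q[2],q[3],q[0]]).as_matrix()
def ray(c,p):
    u=np.array([(p[0]-c["cx"])/c["fx"],(p[1]-c["cy"])/c["fy"]])
    if c.get("fish"):
        t=np.linalg.norm(u); d=np.array([*(u/t*np.sin(t)),np.cos(t)])
    else: d=np.array([*u,1.])
    return np.array(c["origin"]),rot(c["rotation"])@(d/np.linalg.norm(d))
def cal(n): c=dict(get_calibration(n)); c["fish"]=n=="wrist"; return c
def plane(c,p,z):
    o,d=ray(c,p); return o+d*(z-o[2])/d[2]
def tri(c1,p1,c2,p2):
    o1,d1=ray(c1,p1);o2,d2=ray(c2,p2)
    t=np.linalg.lstsq(np.c_[d1,-d2],o2-o1,rcond=None)[0]
    a,b=o1+t[0]*d1,o2+t[1]*d2
    return (a+b)/2,np.linalg.norm(a-b)
RNG=dict(green=((45,90,50),(80,255,255)),yellow=((22,150,90),(35,255,255)),red=((172,170,80),(180,255,255)),
 red2=((0,200,80),(4,255,255)),orange=((5,190,140),(16,255,255)),blue=((105,170,60),(125,255,255)),
 white=((0,0,150),(180,40,255)),block=((12,60,110),(28,190,255)),dark=((0,60,0),(20,255,90)),terra=((3,110,60),(14,220,200)))
def blobs(im,k,box,amin=60):
    m=cv2.inRange(cv2.cvtColor(im,cv2.COLOR_RGB2HSV),*[np.array(v) for v in RNG[k]])
    q=np.zeros_like(m); x0,y0,x1,y1=box; q[y0:y1,x0:x1]=m[y0:y1,x0:x1]
    cs=[c for c in cv2.findContours(q,cv2.RETR_EXTERNAL,cv2.CHAIN_APPROX_NONE)[0] if cv2.contourArea(c)>=amin]
    return sorted(cs,key=cv2.contourArea,reverse=True)
E
python3 - <<'E'
from h import *
T=snapshot("top");S=snapshot("scene")
np.savez("v0.npz",T=T,S=S)
def show(n,im,box,ks):
    for k in ks:
        for c in blobs(im,k,box,30)[:4]:
            (x,y),(w,h),a=cv2.minAreaRect(c); print(n,k,"c %.1f %.1f wh %.1f %.1f a %.0f"%(x,y,w,h,a),"area",cv2.contourArea(c))
show("T",T,(80,100,420,290),["green","yellow","red","red2","orange","blue","white","block","dark","terra"])
show("S",S,(130,90,400,384),["green","yellow","red","red2","orange","blue","white","block","dark","terra"])
a=cv2.resize(T[100:280,160:320],None,fx=2.4,fy=2.4,interpolation=2);b=cv2.resize(S[150:290,150:310],None,fx=2.4,fy=2.4,interpolation=2)
h=max(len(a),len(b)); p=lambda i:np.pad(i,((0,h-len(i)),(0,0),(0,0)))
cv2.imwrite("pics/crop1.png",cv2.cvtColor(np.hstack([p(a),p(b)]),cv2.COLOR_RGB2BGR))
E
```

```text
T green c 277.2 225.8 wh 19.8 19.1 a 45 area 293.5
T yellow c 220.5 184.0 wh 20.5 19.1 a 45 area 302.0
T red2 c 281.5 186.0 wh 18.0 17.0 a 90 area 249.5
T orange c 245.2 119.4 wh 29.8 9.9 a 17 area 257.5
T blue c 365.5 196.5 wh 63.0 91.0 a 90 area 5485.0
T white c 128.5 199.0 wh 93.0 64.0 a -0 area 5772.5
T white c 188.1 259.2 wh 17.5 2.8 a 67 area 32.5
T block c 129.5 181.5 wh 17.0 47.0 a 90 area 780.0
T block c 365.0 180.0 wh 16.0 44.0 a 90 area 645.0
T block c 150.0 214.0 wh 24.0 24.0 a 90 area 458.5
T block c 107.5 214.0 wh 20.0 21.0 a 90 area 409.0
T dark c 223.4 229.8 wh 15.3 19.3 a 42 area 156.5
T dark c 278.0 149.5 wh 15.0 12.0 a 90 area 146.0
T dark c 245.2 118.9 wh 21.2 4.2 a 17 area 48.0
T terra c 184.4 260.7 wh 27.5 19.9 a 66 area 504.0
T terra c 222.0 228.5 wh 23.3 23.3 a 45 area 423.0
T terra c 111.5 104.5 wh 9.0 53.0 a 90 area 150.5
T terra c 279.5 150.0 wh 14.0 9.0 a 90 area 64.5
S green c 259.0 168.5 wh 18.0 17.0 a 0 area 247.0
S green c 258.3 180.8 wh 17.1 6.7 a 3 area 33.0
S yellow c 246.0 228.0 wh 20.0 20.0 a 90 area 324.5
S red2 c 221.0 179.5 wh 17.0 18.0 a 90 area 242.0
S orange c 166.0 243.0 wh 30.0 12.0 a 90 area 337.0
S blue c 200.8 131.9 wh 67.6 59.2 a 65 area 3317.5
S white c 264.5 236.5 wh 293.0 269.0 a 90 area 71841.5
S block c 290.4 332.8 wh 62.6 22.4 a 63 area 1294.0
S block c 338.4 337.8 wh 29.4 26.2 a 60 area 713.0
S block c 310.5 291.5 wh 27.0 29.0 a 90 area 623.0
S block c 163.5 377.0 wh 67.0 12.0 a -0 area 527.0
S dark c 187.1 202.2 wh 17.8 13.3 a 84 area 156.5
S terra c 287.0 212.5 wh 29.0 22.0 a 90 area 440.5
S terra c 161.0 377.0 wh 46.0 12.0 a 0 area 327.0
S terra c 184.5 194.5 wh 8.5 9.9 a 45 area 62.0
S terra c 187.3 204.7 wh 8.7 13.0 a 73 area 50.0
```

View pics/crop1.png

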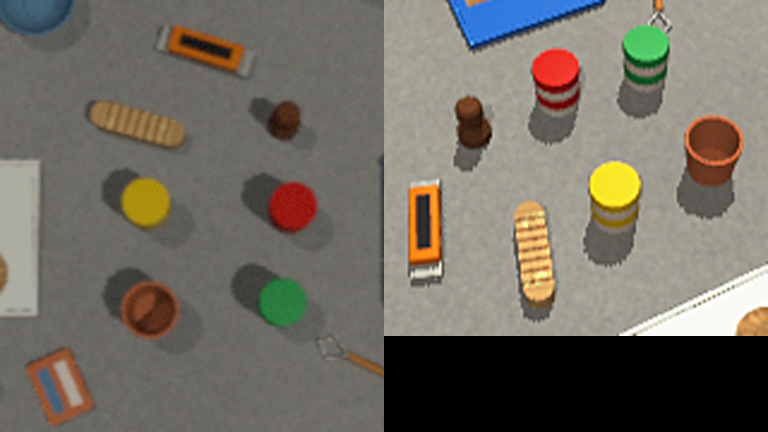

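The crop confirms the targets: green, yellow and red jars with banded bodies, the stamp, the grooved block, the orange rasp with steel ends, and the small terracotta cup. Next I'll triangulate them.

```bash
cat > m.py <<'E'
from h import *
d=np.load("v0.npz");T,S=d["T"],d["S"]; ct,cs=cal("top"),cal("scene")
c=lambda im,k,b,n=0:(lambda r_:np.array(r_[0]))(cv2.minAreaRect(blobs(im,k,b,20)[n]))
A=(190,100,320,250); B=(140,130,330,290)
# lid in scene: top face ellipse centre ~ upper part; use bbox top + half ellipse height
for k in("green","yellow","red2"):
    t=c(T,k,A); bl=blobs(S,k,B)[0]; x,y,w,h=cv2.boundingRect(bl)
    (_,_),rad=cv2.minEnclosingCircle(blobs(T,k,A)[0])
    o,dv=ray(cs,(x+w/2,y)); el=w*abs(dv[2]); s=(x+w/2-.5,y+el/2-.5)
    p,e=tri(ct,t,cs,s); print(k,"tri",p.round(1),"err %.1f"%e,"plane60",plane(ct,t,60).round(1),"dia",(2*rad*(1008/407)).round(1))
    
for k,z in(("orange",22),):
    p,e=tri(ct,c(T,k,A),cs,c(S,k,B)); print(k,p.round(1),e, plane(ct,c(T,k,A),z).round(1))
bt=[q for q in blobs(T,"block",(195,138,242,166),8)]; bs=blobs(S,"block",(200,228,225,280),8)
for n,q,cc in(("T",bt,ct),("S",bs,cs)):
    r_=cv2.minAreaRect(np.vstack(q)); print("block",n,r_); bx=cv2.boxPoints(r_)
    print(np.array([plane(cc,v,22)[:2] for v in bx]).round(1).tolist(), plane(cc,r_[0],22).round(1))
print("block tri",tri(ct,cv2.minAreaRect(np.vstack(bt))[0],cs,cv2.minAreaRect(np.vstack(bs))[0]))
r_=cv2.minAreaRect(blobs(T,"orange",A)[0]); print("rasp",np.array([plane(ct,v,22)[:2] for v in cv2.boxPoints(r_)]).round(1).tolist())
for nm,p,s in(("stampfoot~",(277.7,151.2),(188.5,206)),("knob",(279.6,147.3),(185.6,193.5))): print(nm,tri(ct,p,cs,s),plane(ct,p,56))
# trays & pads
for nm,k,b,sb in(("white","white",(75,160,185,240),None),("blue","blue",(310,155,420,240),(155,95,250,172))):
    r_=cv2.minAreaRect(blobs(T,k,b)[0]); pts=cv2.boxPoints(r_)
    q=np.array([plane(ct,v,10)[:2] for v in pts]); print(nm,q.round(1).tolist(),"ctr",q.mean(0).round(1),"sides",np.linalg.norm(q[0]-q[1]).round(1),np.linalg.norm(q[1]-q[2]).round(1))
TP=(84,165,175,232); 
tp=blobs(T,"block",TP)+blobs(T,"block",(322,165,410,230)); sp=blobs(S,"block",(245,260,375,380),200)+blobs(S,"block",(165,110,240,160),60)
cen=lambda q:np.array([cv2.moments(q)["m10"],cv2.moments(q)["m01"]])/cv2.moments(q)["m00"]
for q in tp:
    pl=plane(ct,cen(q),6)
    best=min((np.linalg.norm(plane(cs,cen(w),6)-pl),i) for i,w in enumerate(sp)); print("pad",cen(q).round(1),pl.round(1),"tri",tri(ct,cen(q),cs,cen(sp[best[1]])))
E
python3 m.py
```

```text
Traceback (most recent call last):
  File "m.py", line 10, in <module>
    p,e=tri(ct,t,cs,s); print(k,"tri",p.round(1),"err %.1f"%e,"plane60",plane(ct,t,60).round(1),"dia",(2*rad*(1008/407)).round(1))
                                                                                                      ^^^^^^^^^^^^^^^^^^^^^^^^
AttributeError: 'float' object has no attribute 'round'
```

```bash
sed -i 's/(2\*rad\*(1008\/407)).round(1)/2*rad*1008\/407/' m.py; python3 m.py
```

```text
green tri [426.9 -65.6  61.4] err 2.0 plane60 [426.2 -65.2  60. ] dia 50.186185269742396
yellow tri [535.   73.1  56.5] err 0.8 plane60 [534.2  73.1  60. ] dia 52.2456615551098
red2 tri [527.1 -80.5  56.2] err 3.0 plane60 [525.3 -79.3  60. ] dia 47.251662795608105
orange [712.9   6.7  16.9] 0.7052668929622863 [711.   7.  22.]
block T ((217.0346221923828, 150.87307739257812), (39.81842803955078, 11.840282440185547), 15.255120277404785)
[[627.9, 136.9], [658.2, 128.4], [627.9, 28.4], [597.6, 37.3]] [627.9  82.7  22. ]
block S ((212.14617919921875, 254.1692657470703), (42.29584503173828, 13.395750045776367), 82.87498474121094)
[[627.3, 26.8], [597.4, 37.1], [630.2, 139.1], [658.0, 129.1]] [628.8  84.8  22. ]
block tri (array([628.54478446,  83.05841865,  18.4765197 ]), np.float64(0.371356350024378))
rasp [[711.1, 48.5], [736.7, 40.1], [710.8, -34.6], [685.3, -26.1]]
stampfoot~ (array([626.96921827, -77.23578711,   1.25319042]), np.float64(2.743152492904064)) [615.34766056 -73.1788344   56.        ]
knob (array([625.40159824, -78.34672396,  55.00067791]), np.float64(0.4298634790335543)) 
[... 200 characters left out ...]
.1], [419.7, -180.3]] ctr [ 499.9 -304.7] sides 243.2 167.7
pad [129.6 181.5] [555.2 313.9   6. ] tri (array([555.18615506, 314.79799793,   3.94639579]), np.float64(0.8373051313924171))
pad [150.1 213.8] [468.6 260.4   6. ] tri (array([469.08362315, 259.98800598,   6.04893137]), np.float64(1.17268003832875))
pad [107.3 213.9] [471.4 370.8   6. ] tri (array([471.63918736, 369.92607021,   7.53052064]), np.float64(1.1425158149567138))
pad [364.8 179.9] [ 543.9 -306.5    6. ] tri (array([ 544.19036886, -307.23681541,    3.27898072]), np.float64(0.31944275749163514))
pad [365.8 211.9] [ 458.7 -303.9    6. ] tri (array([ 459.41834433, -304.76109457,    4.23973403]), np.float64(1.2856330742691686))
```

The heights agree: lids about 58, rasp, block and stamp as specified, pads about 6 mm. Both trays and all the items are consistent with the given sizes. Now a helper to print move numbers.

```bash
cat > rel.py <<'E'
import sys; from h import *
# args: x,y,z,yaw_deg (tool y at azimuth yaw) ... -> units from current pose
s=r.state(); M=rot(s["eef_rot"]); print("t %.2f"%s["time_s"],s["tool_pos"].round(1),"yaw %.1f"%np.degrees(np.arctan2(M[1,1],M[0,1])),"op %.3f gf %.1f"%(s["opening"],s["grasp_force"]),s["ft_force"].round(1))
for a in sys.argv[1:]:
    x,y,z,w=map(float,a.split(",")); w=np.radians(w)
    G=np.array([[-np.sin(w),np.cos(w),0],[np.cos(w),np.sin(w),0],[0,0,-1]]).T
    print(a,(M.T@(np.array([x,y,z])-s["tool_pos"])/60).round(3),(np.degrees(R.from_matrix(M.T@G).as_rotvec())/6).round(3))
E
python3 rel.py 534.6,73,150,-1.5
```

```text
t 0.20 [194.3 619.9 238.2] yaw 72.6 op 1.001 gf 0.0 [ 0.8 -0.3  0.9]
534.6,73,150,-1.5 [-8.137 -7.     1.478] [-8.000e-03  7.000e-03  1.235e+01]
```

arm_command(rows=[[[-0.8,-0.7,0.15,0,0,1.2],[-1.6,-1.4,0.3,0,0,2.5],[-2.4,-2.1,0.45,0,0,3.7],[-3.3,-2.8,0.6,0,0,4.9],[-4.1,-3.5,0.75,0,0,6.2],[-4.9,-4.2,0.9,0,0,7.4],[-5.7,-4.9,1.0,0,0,8.6],[-6.5,-5.6,1.2,0,0,9.9],[-7.4,-6.3,1.35,0,0,11.1],[-8.14,-7.0,1.48,0,0,12.35]]], fingers=70)

```text
time_s: 1.45
tool_pos: [523.1, 93.7, 153.1]
eef_rot: [0.0, 0.718, 0.696, 0.0]
ft_force: [1.0, -0.3, 0.3]
opening: 0.796
grasp_force: 0.0
```

arm_command(rows=[[[0,0,0,0,0,0],[0,0,0,0,0,0],[0,0,0,0,0,0],[0,0,0,0,0,0],[0,0,0,0,0,0],[0,0,0,0,0,0],[0,0,0,0,0,0],[0,0,0,0,0,0],[0,0,0,0,0,0],[0,0,0,0,0,0]]])

```text
time_s: 2.7
tool_pos: [522.0, 95.0, 153.3]
eef_rot: [0.0, 0.716, 0.698, -0.0]
ft_force: [-0.9, 0.7, -0.1]
opening: 0.796
grasp_force: 0.0
```

```bash
python3 rel.py 534.6,73,22,-1.5
```

```text
t 2.70 [522.   95.  153.3] yaw -1.5 op 0.796 gf 0.0 [-0.9  0.7 -0.1]
534.6,73,22,-1.5 [-0.362  0.219  2.188] [ 0.     0.    -0.001]
```

arm_command(rows=[[[-0.36,0.22,0.3,0,0,0],[-0.36,0.22,0.6,0,0,0],[-0.36,0.22,0.9,0,0,0],[-0.36,0.22,1.2,0,0,0],[-0.36,0.22,1.5,0,0,0],[-0.36,0.22,1.8,0,0,0],[-0.36,0.22,2.0,0,0,0],[-0.36,0.22,2.19,0,0,0],[-0.36,0.22,2.19,0,0,0],[-0.36,0.22,2.19,0,0,0]]])

```text
time_s: 3.95
tool_pos: [535.0, 73.1, 22.2]
eef_rot: [0.0, 0.716, 0.698, 0.0]
ft_force: [-0.2, 0.1, -0.6]
opening: 0.792
grasp_force: 0.0
```

arm_command(rows=[[[0,0,0,0,0,0],[0,0,0,0,0,0],[0,0,0,0,0,0],[0,0,0,0,0,0],[0,0,0,0,0,0],[0,0,0,0,0,0],[0,0,-0.5,0,0,0],[0,0,-1.0,0,0,0],[0,0,-1.5,0,0,0],[0,0,-2.0,0,0,0]]], fingers=40, newtons=15)

```text
time_s: 5.2
tool_pos: [533.7, 73.1, 142.1]
eef_rot: [-0.0, 0.716, 0.698, -0.001]
ft_force: [0.7, 0.2, -1.7]
opening: 0.541
grasp_force: 14.8
```

```bash
python3 rel.py 459,-304.3,150,-1.6 459,-304.3,29,-1.6
```

```text
t 5.20 [533.7  73.1 142.1] yaw -1.5 op 0.541 gf 14.8 [ 0.7  0.2 -1.7]
459,-304.3,150,-1.6 [-6.32  -1.08  -0.126] [-0.016  0.004  0.017]
459,-304.3,29,-1.6 [-6.319 -1.077  1.89 ] [-0.016  0.004  0.017]
```

arm_command(rows=[[[-0.4,-0.1,-0.1,0,0,0],[-1.2,-0.2,-0.1,0,0,0],[-2.1,-0.4,-0.1,0,0,0],[-3.0,-0.5,-0.1,0,0,0],[-3.9,-0.7,-0.1,0,0,0],[-4.7,-0.8,-0.1,0,0,0],[-5.5,-0.95,-0.1,0,0,0],[-6.1,-1.05,-0.1,0,0,0],[-6.32,-1.08,-0.1,0,0,0],[-6.32,-1.08,-0.1,0,0,0]]])

```text
time_s: 6.45
tool_pos: [458.7, -304.4, 147.0]
eef_rot: [-0.001, 0.717, 0.697, -0.0]
ft_force: [-0.2, 0.8, -1.8]
opening: 0.541
grasp_force: 14.8
```

```bash
python3 rel.py 459,-304.3,28.5,-1.6
```

```text
t 6.45 [ 458.7 -304.4  147. ] yaw -1.6 op 0.541 gf 14.8 [-0.2  0.8 -1.8]
459,-304.3,28.5,-1.6 [1.000e-03 8.000e-03 1.976e+00] [-0.015 -0.007 -0.001]
```

arm_command(rows=[[[0,0,0.4,0,0,0],[0,0,0.8,0,0,0],[0,0,1.2,0,0,0],[0,0,1.5,0,0,0],[0,0,1.7,0,0,0],[0,0,1.85,0,0,0],[0,0,1.92,0,0,0],[0,0,1.97,0,0,0],[0,0,1.97,0,0,0],[0,0,1.97,0,0,0]]])

```text
time_s: 7.7
tool_pos: [460.1, -304.4, 30.0]
eef_rot: [0.0, 0.716, 0.698, 0.0]
ft_force: [0.1, 0.6, -2.0]
opening: 0.543
grasp_force: 14.8
```

arm_command(rows=[[[0,0,0,0,0,0],[0,0,0,0,0,0],[0,0,0,0,0,0],[0,0,0,0,0,0],[0,0,0,0,0,0],[0,0,-0.2,0,0,0],[0,0,-0.6,0,0,0],[0,0,-1.1,0,0,0],[0,0,-1.6,0,0,0],[0,0,-2.0,0,0,0]]], fingers=64)

```text
time_s: 8.95
tool_pos: [460.1, -304.5, 151.7]
eef_rot: [0.001, 0.716, 0.698, 0.0]
ft_force: [-0.4, 0.8, 0.2]
opening: 0.723
grasp_force: 0.0
```

```bash
python3 rel.py 711.5,7,130,-18.7 711.5,7,4.5,-18.7; python3 - <<'E'
from h import *
T=snapshot("top"); ct=cal("top")
for k,b in(("yellow",(310,150,420,240)),("orange",(190,100,320,140))):
    q=blobs(T,k,b,20); print(k,[(plane(ct,cv2.minAreaRect(c)[0],66 if k=="yellow" else 22).round(1),cv2.minAreaRect(c)) for c in q])
E
```

```text
t 8.95 [ 460.1 -304.5  151.7] yaw -1.5 op 0.723 gf 0.0 [-0.4  0.8  0.2]
711.5,7,130,-18.7 [5.301 4.05  0.364] [0.014 0.004 2.863]
711.5,7,4.5,-18.7 [5.302 4.047 2.456] [0.014 0.004 2.863]
yellow [(array([ 458.6, -300.5,   66. ]), ((371.5, 210.0), (18.0, 19.0), 90.0))]
orange [(array([710.5,   6.7,  22. ]), ((245.28469848632812, 119.5889663696289), (29.529226303100586, 10.260661125183105), 17.354022979736328))]
```

Yellow is placed within about 4 mm of its pad centre. Next, the rasp.

arm_command(rows=[[[0.5,0.4,0,0,0,0.3],[1.1,0.8,0,0,0,0.6],[1.7,1.3,0,0,0,0.9],[2.3,1.75,0.1,0,0,1.2],[2.9,2.2,0.15,0,0,1.5],[3.5,2.7,0.2,0,0,1.9],[4.1,3.1,0.25,0,0,2.2],[4.7,3.6,0.3,0,0,2.5],[5.3,4.05,0.36,0,0,2.86],[5.3,4.05,0.36,0,0,2.86]]], fingers=58)

```text
time_s: 10.25
tool_pos: [712.4, 12.7, 127.2]
eef_rot: [-0.001, 0.811, 0.586, 0.001]
ft_force: [-0.3, -0.3, -0.3]
opening: 0.661
grasp_force: 0.0
```

```bash
python3 rel.py 711.5,7,4,-18.7;python3 - <<'E'
from h import *
T=snapshot("wrist"); cv2.imwrite("pics/w1.png",cv2.cvtColor(T,cv2.COLOR_RGB2BGR))
E
```

```text
t 10.25 [712.4  12.7 127.2] yaw -18.3 op 0.661 gf 0.0 [-0.3 -0.3 -0.3]
711.5,7,4,-18.7 [-0.1    0.017  2.052] [-0.005 -0.022  0.065]
```

View pics/w1.png

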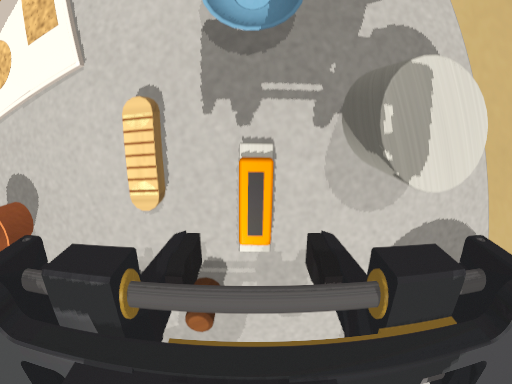

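```bash
python3 - <<'E'
from h import *
ct,cs=cal("top"),cal("scene")
p,e=tri(ct,(230.5,52),cs,(98,271)); print(p,e, "left",plane(ct,(211,52),p[2]),"near",plane(ct,(230,70),p[2]))
p,e=tri(ct,(323,59),cs,(77,194)); print(p,e)
E
```

```text
[862.10020076  41.59075965  88.21931517] 7.55410325243557 left [866.77956746  89.123907    88.21931517] near [818.48598289  42.29434602  88.21931517]
[ 862.08783232 -201.96094336   48.80178856] 0.35999400759800265
```

The nearby grey stand is 88 mm tall. I'll grip the rasp 8 mm off-centre toward -y for clearance and make up for it when placing.

```bash
python3 rel.py 708.6,-0.6,4,-18.7
```

```text
t 10.30 [711.3   9.3 127.5] yaw -18.5 op 0.652 gf 0.0 [-0.2 -0.6  0.2]
708.6,-0.6,4,-18.7 [-0.172  0.01   2.058] [-0.005 -0.001  0.038]
```

arm_command(rows=[[[-0.13,0,0,0,0,0],[-0.13,0,0.4,0,0,0],[-0.13,0,0.8,0,0,0],[-0.13,0,1.2,0,0,0],[-0.13,0,1.5,0,0,0],[-0.13,0,1.75,0,0,0],[-0.13,0,1.9,0,0,0],[-0.13,0,2.0,0,0,0],[-0.13,0,2.05,0,0,0],[-0.13,0,2.05,0,0,0]]])

```text
time_s: 11.55
tool_pos: [708.9, -0.1, 5.3]
eef_rot: [0.0, 0.812, 0.583, 0.0]
ft_force: [-0.4, -0.0, 0.2]
opening: 0.659
grasp_force: 0.0
```

```bash
python3 rel.py 708.6,-0.6,4,-18.7
```

```text
t 11.55 [ 7.089e+02 -1.000e-01  5.300e+00] yaw -18.7 op 0.659 gf 0.0 [-0.4 -0.   0.2]
708.6,-0.6,4,-18.7 [-0.009 -0.002  0.022] [ 0.004 -0.002  0.006]
```

arm_command(rows=[[[0,0,0.01,0,0,0],[0,0,0.01,0,0,0],[0,0,0.01,0,0,0],[0,0,0.01,0,0,0],[0,0,0.01,0,0,0],[0,0,0.01,0,0,0],[0,0,-0.4,0,0,0],[0,0,-0.9,0,0,0],[0,0,-1.5,0,0,0],[0,0,-2.0,0,0,0]]], fingers=15, newtons=20)

```text
time_s: 12.8
tool_pos: [709.0, -0.3, 128.1]
eef_rot: [0.0, 0.812, 0.583, 0.001]
ft_force: [0.1, 0.2, -1.4]
opening: 0.34
grasp_force: 20.0
```

```bash
python3 rel.py 544,-315,120,-1.7
```

```text
t 12.80 [ 7.090e+02 -3.000e-01  1.281e+02] yaw -18.7 op 0.340 gf 20.0 [ 0.1  0.2 -1.4]
544,-315,120,-1.7 [-5.85  -0.926  0.13 ] [ 0.016 -0.003 -2.83 ]
```

arm_command(rows=[[[-0.4,-0.1,0,0,0,-0.3],[-1.1,-0.2,0,0,0,-0.6],[-1.8,-0.3,0,0,0,-0.9],[-2.6,-0.4,0.05,0,0,-1.3],[-3.4,-0.55,0.1,0,0,-1.7],[-4.2,-0.7,0.1,0,0,-2.1],[-5.0,-0.8,0.1,0,0,-2.4],[-5.5,-0.9,0.13,0,0,-2.7],[-5.85,-0.93,0.13,0,0,-2.83],[-5.85,-0.93,0.13,0,0,-2.83]]])

```text
time_s: 14.05
tool_pos: [542.5, -317.1, 118.7]
eef_rot: [0.001, 0.719, 0.695, -0.0]
ft_force: [-0.1, -0.4, -0.4]
opening: 0.343
grasp_force: 20.0
```

```bash
python3 - <<'E'
from h import *
T=snapshot("top"); ct=cal("top")
q=blobs(T,"orange",(310,100,430,240),10); print([(plane(ct,cv2.minAreaRect(c)[0],120-4.5+22).round(1),cv2.minAreaRect(c)) for c in q])
E
python3 rel.py 544,-315,11,-1.7
```

```text
[]
t 14.10 [ 543.5 -315.1  118.3] yaw -1.8 op 0.338 gf 20.0 [ 1.4  1.4 -1.8]
544,-315,11,-1.7 [0.002 0.006 1.788] [ 0.01   0.001 -0.014]
```

arm_command(rows=[[[0,0,0.4,0,0,0],[0,0,0.8,0,0,0],[0,0,1.1,0,0,0],[0,0,1.35,0,0,0],[0,0,1.55,0,0,0],[0,0,1.68,0,0,0],[0,0,1.75,0,0,0],[0,0,1.79,0,0,0],[0,0,1.79,0,0,0],[0,0,1.79,0,0,0]]])

```text
time_s: 15.35
tool_pos: [543.6, -314.9, 10.6]
eef_rot: [0.0, 0.717, 0.697, 0.0]
ft_force: [-2.1, 1.5, 6.2]
opening: 0.338
grasp_force: 20.0
```

arm_command(rows=[[[0,0,0,0,0,0],[0,0,0,0,0,0],[0,0,0,0,0,0],[0,0,0,0,0,0],[0,0,0,0,0,0],[0,0,-0.2,0,0,0],[0,0,-0.6,0,0,0],[0,0,-1.1,0,0,0],[0,0,-1.6,0,0,0],[0,0,-2.1,0,0,0]]], fingers=45)

```text
time_s: 16.6
tool_pos: [543.5, -314.9, 137.7]
eef_rot: [0.0, 0.717, 0.697, 0.0]
ft_force: [0.2, 0.1, -0.5]
opening: 0.508
grasp_force: 0.0
```

```bash
python3 rel.py 626,-78,140,-1.7 626,-78,28,-1.7;  python3 - <<'E'
from h import *
T=snapshot("top"); ct=cal("top")
cv2.imwrite("pics/t2.png",cv2.cvtColor(cv2.resize(T[100:250,240:420],None,fx=3,fy=3,interpolation=2),cv2.COLOR_RGB2BGR))
E
```

```text
t 16.60 [ 543.5 -314.9  137.7] yaw -1.7 op 0.508 gf 0.0 [ 0.2  0.1 -0.5]
626,-78,140,-1.7 [ 3.987  1.257 -0.038] [0.007 0.003 0.001]
626,-78,28,-1.7 [3.987 1.256 1.828] [0.007 0.003 0.001]
```

View pics/t2.png

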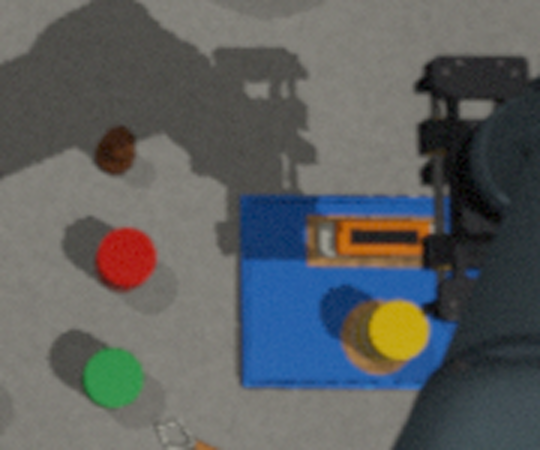

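The rasp lies along the strip and yellow is on its pad. Next, the stamp.

arm_command(rows=[[[0.4,0.1,0,0,0,0],[1.0,0.3,0,0,0,0],[1.7,0.5,0,0,0,0],[2.4,0.75,0,0,0,0],[3.0,0.95,0,0,0,0],[3.5,1.1,0,0,0,0],[3.85,1.2,0,0,0,0],[3.99,1.25,0,0,0,0],[3.99,1.25,0,0,0,0],[3.99,1.25,0,0,0,0]]], fingers=56)

```text
time_s: 17.9
tool_pos: [625.0, -79.5, 136.0]
eef_rot: [0.0, 0.718, 0.696, -0.0]
ft_force: [-0.3, -0.3, 0.8]
opening: 0.635
grasp_force: 0.0
```

arm_command(rows=[[[0,0,0.3,0,0,0],[0,0,0.6,0,0,0],[0,0,0.9,0,0,0],[0,0,1.2,0,0,0],[0,0,1.45,0,0,0],[0,0,1.65,0,0,0],[0,0,1.77,0,0,0],[0,0,1.83,0,0,0],[0,0,1.83,0,0,0],[0,0,1.83,0,0,0]]])

```text
time_s: 19.15
tool_pos: [625.8, -77.8, 26.5]
eef_rot: [0.0, 0.717, 0.697, 0.0]
ft_force: [-0.4, 0.5, 0.0]
opening: 0.635
grasp_force: 0.0
```

arm_command(rows=[[[0,0,0,0,0,0],[0,0,0,0,0,0],[0,0,0,0,0,0],[0,0,0,0,0,0],[0,0,0,0,0,0],[0,0,0,0,0,0],[0,0,-0.4,0,0,0],[0,0,-0.9,0,0,0],[0,0,-1.5,0,0,0],[0,0,-2.0,0,0,0]]], fingers=15, newtons=12)

```text
time_s: 20.4
tool_pos: [625.3, -77.7, 147.2]
eef_rot: [-0.0, 0.717, 0.697, -0.0]
ft_force: [-0.5, -0.9, -1.4]
opening: 0.309
grasp_force: 12.0
```

```bash
python3 rel.py 471.3,370.3,150,-1.5 471.3,370.3,34.5,-1.5; python3 - <<'E'
from h import *
T=snapshot("wrist"); cv2.imwrite("pics/w2.png",cv2.cvtColor(T,cv2.COLOR_RGB2BGR))
E
```

```text
t 20.40 [625.3 -77.7 147.2] yaw -1.7 op 0.309 gf 12.0 [-0.5 -0.9 -1.4]
471.3,370.3,150,-1.5 [ 7.388 -2.786 -0.047] [-0.001 -0.    -0.032]
471.3,370.3,34.5,-1.5 [ 7.388 -2.786  1.878] [-0.001 -0.    -0.032]
```

View pics/w2.png

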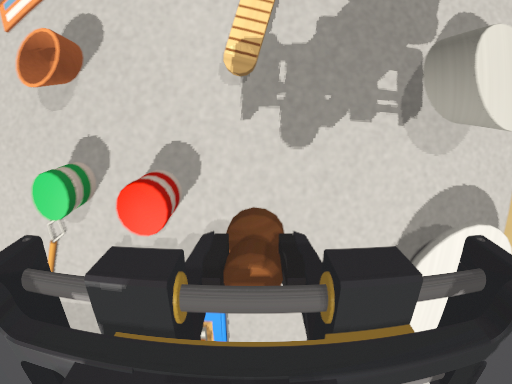

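The stamp is held by its knob, hanging upright (foot at about 255,225). Carrying it to the square pad.

arm_command(rows=[[[0.4,-0.15,0,0,0,0],[1.2,-0.45,0,0,0,0],[2.1,-0.8,0,0,0,0],[3.0,-1.1,0,0,0,0],[3.9,-1.45,0,0,0,0],[4.8,-1.8,0,0,0,0],[5.6,-2.1,0,0,0,0],[6.4,-2.4,0,0,0,0],[7.0,-2.65,0,0,0,0],[7.39,-2.79,0,0,0,0]]])

```text
time_s: 21.7
tool_pos: [469.4, 372.6, 145.3]
eef_rot: [-0.0, 0.716, 0.698, -0.0]
ft_force: [-0.0, -1.0, 0.2]
opening: 0.306
grasp_force: 12.0
```

```bash
python3 rel.py 471.3,370.3,33,-1.5
```

```text
t 21.70 [469.4 372.6 145.3] yaw -1.5 op 0.306 gf 12.0 [-0.  -1.   0.2]
471.3,370.3,33,-1.5 [-0.037  0.035  1.872] [-0.011  0.001 -0.005]
```

arm_command(rows=[[[0,0,0,0,0,0],[0,0,0.4,0,0,0],[0,0,0.8,0,0,0],[0,0,1.15,0,0,0],[0,0,1.45,0,0,0],[0,0,1.65,0,0,0],[0,0,1.8,0,0,0],[0,0,1.88,0,0,0],[0,0,1.88,0,0,0],[0,0,1.88,0,0,0]]])

```text
time_s: 22.95
tool_pos: [471.5, 370.7, 33.7]
eef_rot: [0.0, 0.717, 0.697, 0.0]
ft_force: [-0.8, -0.6, -0.4]
opening: 0.308
grasp_force: 12.0
```

```bash
python3 rel.py 471.3,370.3,33,-1.5
```

```text
t 22.95 [471.5 370.7  33.7] yaw -1.7 op 0.308 gf 12.0 [-0.8 -0.6 -0.4]
471.3,370.3,33,-1.5 [-0.007 -0.003  0.012] [ 0.006 -0.005 -0.029]
```

arm_command(rows=[[[0,0,0.02,0,0,0],[0,0,0.02,0,0,0],[0,0,0.02,0,0,0],[0,0,0.02,0,0,0],[0,0,0.02,0,0,0],[0,0,-0.2,0,0,0],[0,0,-0.6,0,0,0],[0,0,-1.0,0,0,0],[0,0,-1.5,0,0,0],[0,0,-2.0,0,0,0]]], fingers=50)

```text
time_s: 24.2
tool_pos: [471.3, 370.4, 155.1]
eef_rot: [0.0, 0.718, 0.697, 0.0]
ft_force: [-0.6, -0.2, -0.1]
opening: 0.568
grasp_force: 0.0
```

```bash
python3 rel.py 628.3,83,130,-17.2 628.3,83,4.5,-17.2
```

```text
t 24.20 [471.3 370.4 155.1] yaw -1.7 op 0.568 gf 0.0 [-0.6 -0.2 -0.1]
628.3,83,130,-17.2 [-4.71   2.757  0.418] [ 0.004 -0.005  2.584]
628.3,83,4.5,-17.2 [-4.711  2.756  2.509] [ 0.004 -0.005  2.584]
```

arm_command(rows=[[[-0.3,0.2,0,0,0,0.2],[-0.9,0.5,0,0,0,0.5],[-1.6,0.9,0.1,0,0,0.9],[-2.3,1.3,0.2,0,0,1.3],[-3.0,1.75,0.3,0,0,1.7],[-3.6,2.1,0.35,0,0,2.0],[-4.1,2.4,0.4,0,0,2.3],[-4.5,2.6,0.42,0,0,2.5],[-4.71,2.76,0.42,0,0,2.58],[-4.71,2.76,0.42,0,0,2.58]]], fingers=56)

```text
time_s: 25.45
tool_pos: [628.7, 81.6, 127.9]
eef_rot: [0.0, 0.805, 0.593, -0.0]
ft_force: [-0.6, 0.7, 0.4]
opening: 0.635
grasp_force: 0.0
```

arm_command(rows=[[[0,0,0.3,0,0,0],[0,0,0.6,0,0,0],[0,0,0.95,0,0,0],[0,0,1.3,0,0,0],[0,0,1.6,0,0,0],[0,0,1.85,0,0,0],[0,0,2.0,0,0,0],[0,0,2.08,0,0,0],[0,0,2.08,0,0,0],[0,0,2.08,0,0,0]]])

```text
time_s: 26.7
tool_pos: [628.9, 83.1, 3.8]
eef_rot: [0.0, 0.805, 0.594, 0.0]
ft_force: [-0.0, 0.4, -0.2]
opening: 0.635
grasp_force: 0.0
```

```bash
python3 rel.py 628.3,83,4.5,-17.2
```

```text
t 26.70 [628.9  83.1   3.8] yaw -17.2 op 0.635 gf 0.0 [-0.   0.4 -0.2]
628.3,83,4.5,-17.2 [-0.005 -0.009 -0.011] [ 0.009 -0.004  0.006]
```

arm_command(rows=[[[0,0,0,0,0,0],[0,0,0,0,0,0],[0,0,0,0,0,0],[0,0,0,0,0,0],[0,0,0,0,0,0],[0,0,0,0,0,0],[0,0,-0.4,0,0,0],[0,0,-0.9,0,0,0],[0,0,-1.5,0,0,0],[0,0,-2.0,0,0,0]]], fingers=15, newtons=20)

```text
time_s: 27.95
tool_pos: [628.9, 82.9, 126.1]
eef_rot: [0.0, 0.805, 0.594, 0.001]
ft_force: [0.6, -0.6, -1.9]
opening: 0.342
grasp_force: 20.0
```

```bash
python3 rel.py 555.2,314.2,124,-1.4
```

```text
t 27.95 [628.9  82.9 126.1] yaw -17.2 op 0.342 gf 20.0 [ 0.6 -0.6 -1.9]
555.2,314.2,124,-1.4 [ 3.32  -2.312  0.034] [ 0.017 -0.005 -2.631]
```

arm_command(rows=[[[0.2,-0.15,0,0,0,-0.2],[0.6,-0.4,0,0,0,-0.5],[1.1,-0.75,0,0,0,-0.9],[1.7,-1.2,0,0,0,-1.3],[2.2,-1.55,0,0,0,-1.7],[2.7,-1.9,0,0,0,-2.1],[3.1,-2.15,0,0,0,-2.4],[3.32,-2.31,0,0,0,-2.63],[3.32,-2.31,0,0,0,-2.63],[3.32,-2.31,0,0,0,-2.63]]])

```text
time_s: 29.2
tool_pos: [555.5, 312.4, 123.3]
eef_rot: [0.001, 0.716, 0.698, -0.0]
ft_force: [0.6, -0.0, -1.3]
opening: 0.34
grasp_force: 20.0
```

```bash
python3 rel.py 555.2,314.2,10.3,-1.4
```

```text
t 29.20 [555.5 312.4 123.3] yaw -1.5 op 0.340 gf 20.0 [ 0.6 -0.  -1.3]
555.2,314.2,10.3,-1.4 [ 0.033 -0.007  1.883] [ 0.005  0.012 -0.021]
```

arm_command(rows=[[[0,0,0.3,0,0,0],[0,0,0.6,0,0,0],[0,0,0.95,0,0,0],[0,0,1.25,0,0,0],[0,0,1.5,0,0,0],[0,0,1.7,0,0,0],[0,0,1.82,0,0,0],[0,0,1.88,0,0,0],[0,0,1.88,0,0,0],[0,0,1.88,0,0,0]]])

```text
time_s: 30.45
tool_pos: [555.1, 314.5, 11.0]
eef_rot: [0.0, 0.716, 0.699, 0.0]
ft_force: [0.5, 0.1, -1.0]
opening: 0.338
grasp_force: 20.0
```

arm_command(rows=[[[0,0,0,0,0,0],[0,0,0,0,0,0],[0,0,0,0,0,0],[0,0,0,0,0,0],[0,0,0,0,0,0],[0,0,-0.2,0,0,0],[0,0,-0.6,0,0,0],[0,0,-1.1,0,0,0],[0,0,-1.6,0,0,0],[0,0,-2.2,0,0,0]]], fingers=45)

```text
time_s: 31.7
tool_pos: [554.6, 314.2, 144.0]
eef_rot: [-0.0, 0.716, 0.698, -0.0]
ft_force: [-0.0, 0.7, 0.4]
opening: 0.513
grasp_force: 0.0
```

```bash
python3 rel.py 426.6,-65.4,142,-1.5; python3 - <<'E'
from h import *
T=snapshot("top"); ct=cal("top")
for k in("green","red2"): print(k,plane(ct,cv2.minAreaRect(blobs(T,k,(190,100,310,260))[0])[0],60).round(1))
E
```

```text
t 31.70 [554.6 314.2 144. ] yaw -1.4 op 0.513 gf 0.0 [-0.   0.7  0.4]
426.6,-65.4,142,-1.5 [-6.377 -1.979  0.034] [-0.    -0.     0.018]
green [426.2 -65.2  60. ]
red2 [526.6 -79.3  60. ]
```

Both are untouched. Now the green jar.

arm_command(rows=[[[-0.4,-0.1,0,0,0,0],[-1.1,-0.35,0,0,0,0],[-1.9,-0.6,0,0,0,0],[-2.7,-0.85,0,0,0,0],[-3.5,-1.1,0,0,0,0],[-4.3,-1.35,0,0,0,0],[-5.1,-1.6,0,0,0,0],[-5.8,-1.8,0,0,0,0],[-6.38,-1.98,0,0,0,0],[-6.38,-1.98,0,0,0,0]]], fingers=70)

```text
time_s: 33.0
tool_pos: [426.0, -68.0, 143.1]
eef_rot: [0.0, 0.717, 0.697, 0.0]
ft_force: [-0.3, 0.0, -0.5]
opening: 0.794
grasp_force: 0.0
```

```bash
python3 rel.py 426.6,-65.4,23,-1.5
```

```text
t 33.00 [426.  -68.  143.1] yaw -1.7 op 0.794 gf 0.0 [-0.3  0.  -0.5]
426.6,-65.4,23,-1.5 [0.044 0.007 2.002] [ 0.007  0.002 -0.032]
```

arm_command(rows=[[[0,0,0.3,0,0,0],[0,0,0.6,0,0,0],[0,0,0.9,0,0,0],[0,0,1.2,0,0,0],[0,0,1.5,0,0,0],[0,0,1.75,0,0,0],[0,0,1.9,0,0,0],[0,0,2.0,0,0,0],[0,0,2.0,0,0,0],[0,0,2.0,0,0,0]]])

```text
time_s: 34.25
tool_pos: [427.0, -65.5, 22.8]
eef_rot: [0.0, 0.716, 0.698, 0.0]
ft_force: [0.4, 0.1, -0.2]
opening: 0.795
grasp_force: 0.0
```

arm_command(rows=[[[0,0,0,0,0,0],[0,0,0,0,0,0],[0,0,0,0,0,0],[0,0,0,0,0,0],[0,0,0,0,0,0],[0,0,0,0,0,0],[0,0,-0.5,0,0,0],[0,0,-1.0,0,0,0],[0,0,-1.6,0,0,0],[0,0,-2.2,0,0,0]]], fingers=40, newtons=15)

```text
time_s: 35.5
tool_pos: [425.9, -65.5, 155.1]
eef_rot: [-0.0, 0.716, 0.698, -0.001]
ft_force: [1.1, 0.3, -2.0]
opening: 0.539
grasp_force: 14.7
```

```bash
python3 rel.py 468.5,260.3,150,-1.4
```

```text
t 35.50 [425.9 -65.5 155.1] yaw -1.4 op 0.539 gf 14.7 [ 1.1  0.3 -2. ]
468.5,260.3,150,-1.4 [5.445 0.578 0.083] [-0.015  0.002  0.002]
```

arm_command(rows=[[[0.4,0.05,0,0,0,0],[1.1,0.1,0,0,0,0],[1.9,0.2,0,0,0,0],[2.7,0.3,0,0,0,0],[3.5,0.35,0,0,0,0],[4.2,0.45,0,0,0,0],[4.8,0.5,0,0,0,0],[5.25,0.55,0,0,0,0],[5.44,0.58,0,0,0,0],[5.44,0.58,0,0,0,0]]])

```text
time_s: 36.75
tool_pos: [469.1, 259.7, 154.0]
eef_rot: [0.0, 0.715, 0.699, -0.001]
ft_force: [-0.3, -1.2, -1.1]
opening: 0.537
grasp_force: 14.7
```

```bash
python3 rel.py 468.5,260.3,29,-1.4
```

```text
t 36.75 [469.1 259.7 154. ] yaw -1.4 op 0.537 gf 14.7 [-0.3 -1.2 -1.1]
468.5,260.3,29,-1.4 [ 0.012 -0.009  2.084] [-0.006  0.008  0.008]
```

arm_command(rows=[[[0,0,0.4,0,0,0],[0,0,0.8,0,0,0],[0,0,1.2,0,0,0],[0,0,1.55,0,0,0],[0,0,1.8,0,0,0],[0,0,1.95,0,0,0],[0,0,2.03,0,0,0],[0,0,2.08,0,0,0],[0,0,2.08,0,0,0],[0,0,2.08,0,0,0]]])

```text
time_s: 38.0
tool_pos: [469.7, 260.2, 30.0]
eef_rot: [0.0, 0.716, 0.699, 0.0]
ft_force: [-0.5, -1.2, -1.8]
opening: 0.539
grasp_force: 14.7
```

arm_command(rows=[[[0,0,0,0,0,0],[0,0,0,0,0,0],[0,0,0,0,0,0],[0,0,0,0,0,0],[0,0,0,0,0,0],[0,0,-0.2,0,0,0],[0,0,-0.7,0,0,0],[0,0,-1.3,0,0,0],[0,0,-2.0,0,0,0],[0,0,-2.6,0,0,0]]], fingers=64)

```text
time_s: 39.25
tool_pos: [469.6, 259.9, 188.0]
eef_rot: [0.0, 0.716, 0.698, 0.001]
ft_force: [1.1, -0.5, -0.2]
opening: 0.726
grasp_force: 0.0
```

arm_command(rows=[[[-0.4,0,0,0,0,0],[-1.0,0,0,0,0,0],[-1.6,0,0,0,0,0],[-2.3,0,0,0,0,0],[-3.0,0,0,0,0,0],[-3.6,0,0,0,0,0],[-4.0,0,0,0,0,0],[-4.2,0,0,0,0,0],[-4.2,0,0,0,0,0],[-4.2,0,0,0,0,0]]])

```text
time_s: 40.5
tool_pos: [463.2, 9.0, 185.5]
eef_rot: [-0.0, 0.715, 0.699, -0.0]
ft_force: [-0.9, 0.0, -0.7]
opening: 0.725
grasp_force: 0.0
```

```bash
python3 - <<'E'
from h import *
T=snapshot("top");S=snapshot("scene");ct,cs=cal("top"),cal("scene")
np.savez("v1.npz",T=T,S=S)
a=cv2.resize(T[90:260,70:420],None,fx=2.2,fy=2.2,interpolation=2)
cv2.imwrite("pics/t3.png",cv2.cvtColor(a,cv2.COLOR_RGB2BGR));cv2.imwrite("pics/s3.png",cv2.cvtColor(S,cv2.COLOR_RGB2BGR))
for k,b,z in(("green",(80,160,180,240),66),("yellow",(310,150,420,240),66),("red2",(190,100,310,260),60),("orange",(310,150,420,240),28)):
    for q in blobs(T,k,b,60)[:1]: print(k,plane(ct,cv2.minAreaRect(q)[0],z).round(1))
print(r.state()["tool_pos"])
E
```

```text
green [469.6 259.   66. ]
yellow [ 458.6 -300.5   66. ]
red2 [526.2 -93.1  60. ]
orange [ 542.7 -306.9   28. ]
[463.29554309   9.07439181 185.52382012]
```

View pics/t3.png

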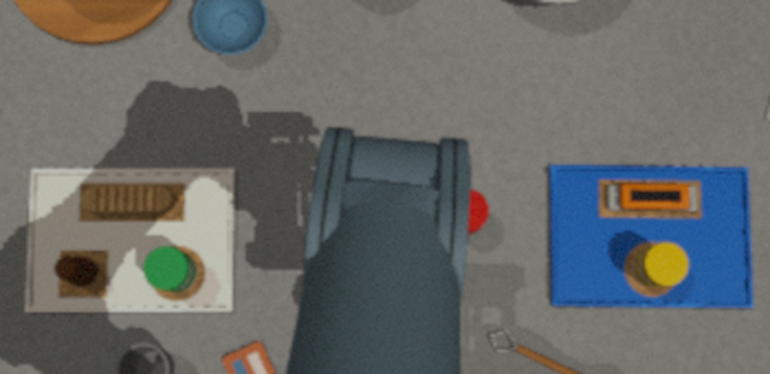

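View pics/s3.png

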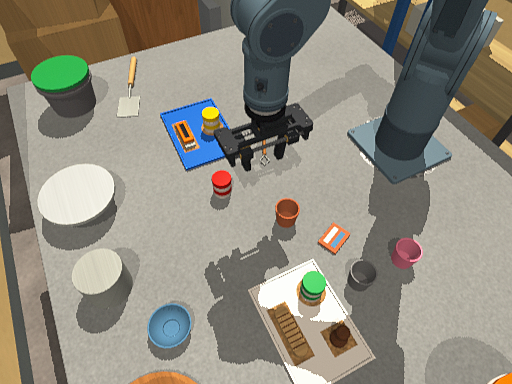

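Both views check out:
- **White tray:** the green jar, stamp and block are centred and upright.
- **Blue tray:** the yellow jar and rasp are centred.
- **Left alone:** the red jar at (221,183) and the cup at (287,212) haven't moved in the scene view. The shifted top-view reading for red is only the arm hiding part of it.

The arm is clear of everything.

```bash
python3 -c "
from workcell import r
print(r.sign_off())"
```

```text
the job is handed in; nothing more can be done
None
```

Both kits are made up and handed in after about 41 s of robot time. In the last pictures all five things were upright and within about 4 mm of their pad centres, and the red jar and terracotta cup had not moved; the hand-in returned no verdict.

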